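# Put the kitchen island in order after dinner

### The arm

A 6-joint arm with a two-finger parallel gripper is mounted at the origin on the work surface. World frame = base frame: x ahead of the robot, y to its left, z up, the work surface at z = 0. Lengths are in m, angles in rad, forces in N, time in s.
With the tool pointing down it reaches from about 0.225 to 0.875 m from the base axis. Payload 3.4 kg.
Tool frame: the origin (TCP) lies at the very end of the fingers, on their centre line; the grasp point (between the pads) lies 19 mm behind it; z points along the fingers, y is the line along which they close (so a half turn about z gives the same grasp; the last joint's range is limited). The gripper opens to 85 mm and grips with 20 to 120 N. Pads are 22 mm wide; open, the fingers measure 114 mm over their backs; the gripper's body (76 mm by 85 mm) begins 54 mm behind the grasp point. The pads swing forward as they close: fully open they stand 13 mm farther back than shut.
Start: joints at [0.99, 0.276, 1.505, -0, 1.361, -0.121], TCP at [0.255, 0.515, 0.231] pointing down, gripper open.
Joint ranges: [-2.89, 2.89], [-0.75, 2.08], [0.22, 2.7], [-1.18, 4.32], [0.11, 2.71], [-2.7, 2.7]. Speed limits (rad/s): [2.57, 2.57, 3.14, 3.14, 3.14, 3.14].

### API

Orientations are given as a unit quaternion [w, x, y, z].
In Python, from rig import manip, eyes gives the robot as it stands.
- The arm moves only by the tool servo_tool, never from a script. Its argument "series" is text: rows parted by semicolons, each of 7 numbers parted by spaces: the shift along the tool's x, y, z in m, then the turn, a rotation vector about the tool's x, y, z in degrees, then the closure, from 0 (fully open) to 1 (shut). In form: dx dy dz ax ay az fingers; .... A call has 1 to 5 rows; each row is the pose to reach, as a shift and turn from the pose commanded when the call began, along the tool's axes at that moment; what a row does not reach only later rows make up. A row lasts 1/10 s, in which the tool goes at most 50 mm and 8.59 degrees, less where a joint would pass 70% of its speed; a pose out of reach is approached as far as the arm can. A call with a gripper value outside its range is refused whole. The fingers move at their own pace and stop on an object; "squeeze" is the grip in N (left out, the last holds). Time passes only in rows, so rows that repeat a pose let the fingers close. It gives the time, the measured TCP pose, the force, the opening and the grip force at its end, in the units of the state.
- manip.get_state(): the state, without advancing time (a new reading comes with each control period).
- eyes.get_image(name): name is "side" or "top"; returns the picture (480x640x3 uint8, red, green, blue); there is no depth.
- eyes.camera_info(name): a dict with "fx", "fy", "cx", "cy" (pixels), "eye" and "orientation" of the camera in the world. Camera axes: x right, y down, z forward; pixel columns grow to the right and rows downward; lengths in m; the calibration is good to about 2 mm. A picture is of the moment at which its call begins. camera_info takes no time and is no camera call.
- manip.sign_off(): hands the job in; it is judged then, once.
The state is a dict: "clock": time; "qpos": joint angles; "qd": joint speeds; "effort": joint torques, N m; "position": TCP position; "ee_rot": TCP orientation; "contact_force": force on the tool from outside, world axes, zero at the start; "moment": the same for the moment, N m; "width": finger opening in m; "gripper_force": force on a finger pad.
Only numpy, scipy, OpenCV 4.12 (cv2) and the standard library are available. Lean on these libraries where they do the work, as an engineer would, in place of code of your own. Each camera call takes 0.05 s, during which the arm holds its last target. There are 200 camera calls.

### The job

Put away what is left on the kitchen island: stand the two spice jars upright in the divided wooden tray, one in each bay, setting the glass down gently; stand the two tealights side by side on the floor of the round white dish; and lay the wooden spoon flat, lengthwise, in the long undivided tray. Leave the phone and the glass candle holder where they are.

Things in the scene. Friction and masses are not known exactly. Their poses are not given: they have to be found in the camera images.
- jar_a: spice jar, upright glass cylinder with dark metal screw cap, 44 mm diameter (cap the same), 85 mm tall, about 140 g; origin at the centre of its underside, z up. The two jars are alike and interchangeable
- jar_b: spice jar, upright glass cylinder with dark metal screw cap, 44 mm diameter (cap the same), 85 mm tall, about 140 g; origin at the centre of its underside, z up. The two jars are alike and interchangeable
- tealight_a: tealight candle, low aluminium cup with white wax, 38 mm diameter, 18 mm tall, about 20 g; origin at the centre of its underside, z up. The two tealights are alike and interchangeable
- tealight_b: tealight candle, low aluminium cup with white wax, 38 mm diameter, 18 mm tall, about 20 g; origin at the centre of its underside, z up. The two tealights are alike and interchangeable
- spoon: wooden spoon lying flat, 156 mm long along its x, 10 mm thick throughout, about 40 g; origin on the underside at mid-length, z up. The straight handle, 12 mm wide, runs from x = -78 to +40 mm; the flat round bowl, 44 mm diameter, is centred at x = +56 mm and ends at +78 mm; it balances about 7 mm from the origin towards the bowl
- spice_tray: low wooden tray with two equal bays, 120 mm (x) by 155 mm (y) outside, walls, divider and floor 5 mm thick, walls and divider 25 mm high (from the counter). The divider runs along x in the middle; each bay is 70 mm (y) by 110 mm (x) inside, bay centres at y = +37.5 and -37.5 mm. Origin at the centre of the underside, z up. Does not move on the counter
- utensil_tray: long low undivided wooden tray, 110 mm (x) by 230 mm (y, its length) outside, walls and floor 5 mm thick, walls 20 mm high (from the counter), inside 100 by 220 mm. Origin at the centre of the underside, z up. Does not move on the counter
- candle_dish: round shallow white ceramic dish, 170 mm outer diameter at the rim, rim 12 mm above the counter, floor 5 mm thick and flat, about 158 mm across inside. Origin at the centre of the underside, z up. Does not move on the counter
- phone: bystander: black phone lying flat, 72 mm (x) by 148 mm (y) by 9 mm, loose; origin at the centre of the underside
- candle_holder: bystander: empty glass candle holder, an open cup 84 mm across the rim, 64 mm across the foot, 60 mm tall, loose; origin at the centre of the underside

How it is judged:
By the outcome, as a careful person would: the job done as asked, in the order asked, and still so for the second after the job is handed in, with the robot touching nothing.
It also fails if it takes over 125 s, if anything falls off the work surface, if the arm or the gripper's body presses on something with over 40 N, if the wrist force passes 120 N, or if a joint passes its speed limit or range.

## Working session

There is one attempt and no reset: what is moved stays moved. The work goes in short steps, Python scripts to look and compute and a tool call to move; the robot and the scene stay as the last step left them, time stands still between calls to the robot, and variables do not carry over. Pictures are saved under pics/ and viewed, at most 14 in all, crops included, and the job is handed in when it is done.

Besides the shell and the picture viewer there is one more tool, called as name(argument=value, ...) on one line, values as JSON. servo_tool: Moves the arm, as the interface text tells. Its arguments: {"type":"object","properties":{"series":{"type":"string"},"squeeze":{"type":"number"}},"required":["series"]}

```bash
mkdir -p pics; ls
python3 - <<'E'
from rig import manip, eyes
import cv2
for n in("top","side"):
    im=eyes.get_image(n); cv2.imwrite(f"pics/{n}0.png",im[:,:,::-1]); print(eyes.camera_info(n))
print(manip.get_state())
E
```

```text
pics
{'fx': 554.6524894688671, 'fy': 554.6524894688671, 'cx': 314.0843377134113, 'cy': 238.73969266632022, 'eye': array([0.34009777, 0.00828861, 1.17313162]), 'orientation': array([ 0.07071897, -0.70232347,  0.70543232, -0.06407661])}
{'fx': 550.3449884350833, 'fy': 550.3449884350833, 'cx': 326.8644991065585, 'cy': 241.79561741638776, 'eye': array([0.2534356 , 1.01586947, 0.96191573]), 'orientation': array([ 0.05650765, -0.1531763 ,  0.89844964, -0.40759312])}
{'clock': 0.1, 'qpos': array([ 9.90007338e-01,  2.76498949e-01,  1.50599315e+00,  3.39147550e-07,
        1.36069630e+00, -1.20989671e-01]), 'qd': array([ 4.04192138e-04, -1.70138266e-03, -2.49262790e-03, -4.11795875e-06,
        1.76178876e-05, -3.88034580e-04]), 'effort': array([ 1.25805586e-04, -4.17700803e+01, -2.46404386e+01, -3.10948062e-04,
        5.79209067e-03,  3.10125408e-06]), 'position': array([0.25490907, 0.51488997, 0.23055025]), 'ee_rot': array([-2.74409586e-04,  2.27879786e-01,  9.73688948e-01, -7.49195494e-04]), 'contact_force': array([0.06659977, 0.74686951, 0.21300458]), 'moment': array([-0.03300547,  0.04062994, -0.02341465]), 'gripper_force': 0.0, 'width': 0.0856371473494754}
```

View pics/top0.png

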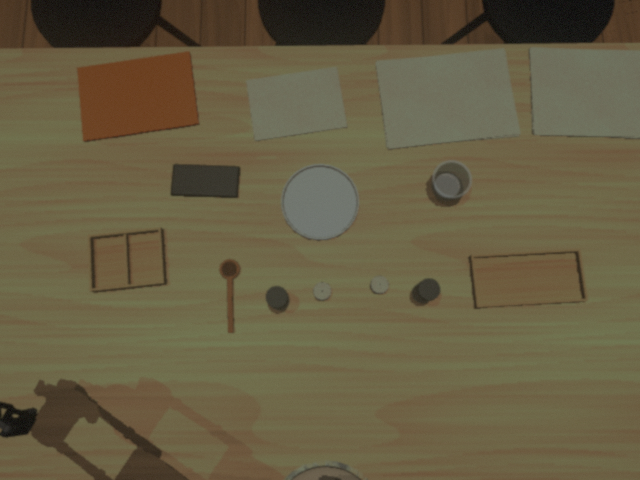

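View pics/side0.png

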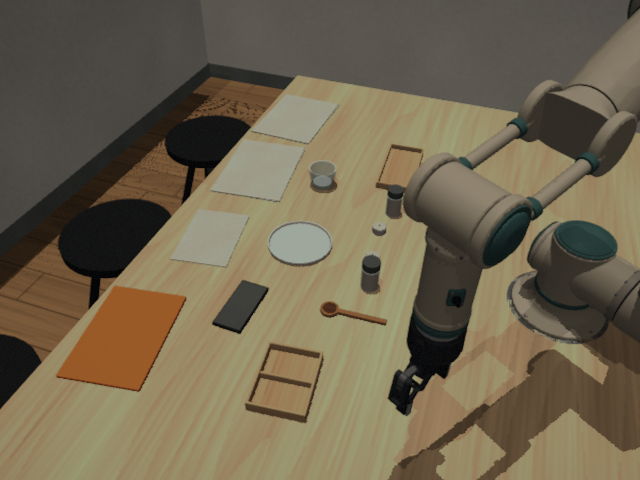

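Top view: the divided tray is around (128,260), the spoon (230,297), the jars (277,298) and (427,291), and the tealights (322,291) and (379,285). The dish is at (320,203) and the utensil tray at (527,280). The side view agrees. I'll enlarge crops to read positions.

Run:
```python
import cv2
im=cv2.imread("pics/top0.png")
for n,x0,y0,w,h in(("cl",80,215,200,130),("cr",260,155,200,150)):
    c=cv2.resize(im[y0:y0+h,x0:x0+w],None,fx=4,fy=4,interpolation=cv2.INTER_CUBIC)
    c=cv2.convertScaleAbs(c,alpha=1.5)
    for k in range(0,w,20): cv2.putText(c,str(x0+k),(4*k,10),0,.35,(255,0,0),1); cv2.line(c,(4*k,12),(4*k,18),(255,0,0),1)
    for k in range(0,h,10): cv2.putText(c,str(y0+k),(0,4*k+4),0,.35,(255,0,0),1); cv2.line(c,(26,4*k),(32,4*k),(255,0,0),1)
    cv2.imwrite(f"pics/{n}.png",c)
```

```text
(no output)
```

View pics/cl.png

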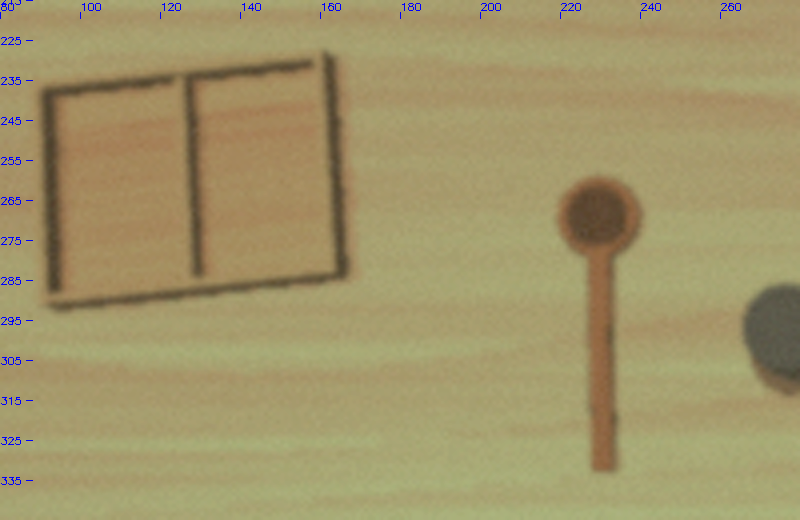

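View pics/cr.png

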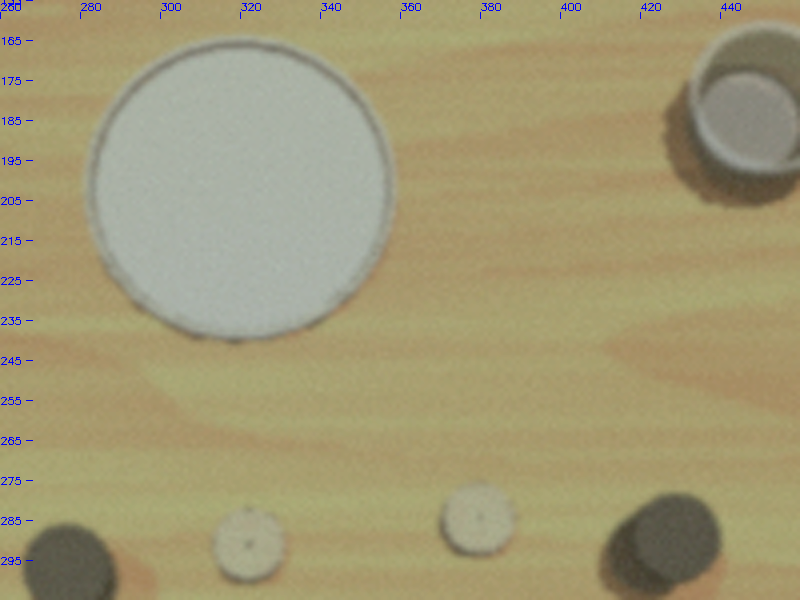

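The left crop shows the divided-tray corners at about (90.5,237), (162.5,228), (167,284) and (92,292). The spoon's handle end is at (231,333) and its bowl centre at (229.8,269). The right crop shows the dish at (320.2,202.4), the tealights at (322.2,291.3) and (379.8,284.8), and the caps at (277.2,297.5) and (429.3,289.5).

```bash
cat > h.py <<'E'
import numpy as np
from scipy.spatial.transform import Rotation as R
from rig import manip, eyes
def px(n,u,v,z):
    c=eyes.camera_info(n); w,x,y,q=c['orientation']
    d=R.from_quat([x,y,q,w]).apply([(u-c['cx'])/c['fx'],(v-c['cy'])/c['fy'],1])
    return c['eye']+d*(z-c['eye'][2])/d[2]
def pix(n,p):
    c=eyes.camera_info(n); w,x,y,q=c['orientation']
    d=R.from_quat([x,y,q,w]).inv().apply(np.array(p)-c['eye'])
    return np.array([c['cx']+c['fx']*d[0]/d[2],c['cy']+c['fy']*d[1]/d[2]])
def st():
    s=manip.get_state(); w,x,y,q=s['ee_rot']; M=R.from_quat([x,y,q,w]).as_matrix()
    print('t',s['clock'],'p',s['position'].round(4),'x',M[:,0].round(3),'z',M[:,2].round(3),'F',s['contact_force'].round(1),'w',round(s['width'],4),'g',round(s['gripper_force'],1),'q',s['qpos'].round(2))
    return s,M
def go(*p):
    s,M=st(); print('shift',(M.T@(np.array(p)-s['position'])).round(4))
E
python3 - <<'E'
from h import *
P=[("stray",[(90.5,237),(162.5,228.3),(167,284.3),(92,292)],.025),("utray",[(470,256),(579,251.5),(585,299),(474,307)],.02),
("jarA",[(277.2,297.5)],.085),("jarB",[(429.3,289.5)],.085),("tA",[(322.2,291.3)],.018),("tB",[(379.8,284.8)],.018),("dish",[(320.2,202.4)],.012),
("spoon end,neck,bowl",[(231,333),(230,278.8),(229.8,269)],.01)]
for n,l,z in P:
    Q=np.array([px("top",u,v,z)[:2] for u,v in l]); print(n,Q.round(4).tolist(),'mean',Q.mean(0).round(4))
# side check: predicted pixels of jar caps
for u,v in((277.2,297.5),(429.3,289.5)): print(pix("side",px("top",u,v,.085)))
E
```

```text
stray [[0.5683, 0.4923], [0.5863, 0.3403], [0.4671, 0.3251], [0.4518, 0.4807]] mean [0.5184 0.4096]
utray [[0.5243, -0.3084], [0.5327, -0.537], [0.4333, -0.54], [0.4178, -0.3106]] mean [ 0.4771 -0.424 ]
jarA [[0.4336, 0.0909]] mean [0.4336 0.0909]
jarB [[0.4479, -0.2072]] mean [ 0.4479 -0.2072]
tA [[0.4518, 0.0023]] mean [0.4518 0.0023]
tB [[0.4648, -0.1179]] mean [ 0.4648 -0.1179]
dish [[0.6444, 0.0054]] mean [0.6444 0.0054]
spoon end,neck,bowl [[0.367, 0.1916], [0.4798, 0.1966], [0.5006, 0.1975]] mean [0.4492 0.1952]
[372.46165238 259.7835313 ]
[396.05963681 188.01436704]
```

servo_tool(series="-0.035 -0.03 0 0 0 8 0.1; -0.07 -0.06 0 0 0 16 0.1; -0.105 -0.09 0 0 0 24 0.1; -0.14 -0.12 0 0 0 32 0.1; -0.175 -0.15 0 0 0 40 0.1", squeeze=25)

```text
clock: 0.6
position: [0.3455, 0.3015, 0.231]
ee_rot: [-0.0, 0.549, 0.836, -0.0]
contact_force: [0.9, -0.3, 0.0]
width: 0.0767
gripper_force: 0.0
```

servo_tool(series="-0.046 -0.001 0 0 0 5 0.1; -0.092 -0.002 0 0 0 10 0.1; -0.138 -0.003 0 0 0 15 0.1; -0.184 -0.004 0 0 0 20 0.1; -0.23 -0.004 0 0 0 23.6 0.1")

```text
clock: 1.1
position: [0.434, 0.0891, 0.2312]
ee_rot: [-0.0, 0.708, 0.706, 0.0]
contact_force: [0.5, 0.4, 1.2]
width: 0.0769
gripper_force: 0.0
```

```bash
python3 -c "
from h import *
go(.4336,.0909,.036)"
```

```text
t 1.1 p [0.434  0.0891 0.2312] x [0.002 1.    0.   ] z [-0.  0. -1.] F [0.5 0.4 1.2] w 0.0769 g 0.0 q [0.05 0.08 1.76 0.   1.3  0.05]
shift [ 0.0017 -0.0004  0.1952]
```

servo_tool(series="0.002 0 0.045 0 0 0 0.1; 0.002 0 0.09 0 0 0 0.1; 0.002 0 0.135 0 0 0 0.1; 0.002 0 0.175 0 0 0 0.1; 0.002 0 0.195 0 0 0 0.1")

```text
clock: 1.6
position: [0.4313, 0.0926, 0.0332]
ee_rot: [-0.002, 0.707, 0.707, -0.002]
contact_force: [-0.1, -0.0, -0.6]
width: 0.0765
gripper_force: 0.0
```

servo_tool(series="0 0 0 0 0 0 0.3; 0 0 0 0 0 0 0.45; 0 0 0 0 0 0 0.55; 0 0 0 0 0 0 0.65; 0 0 0 0 0 0 0.75")

```text
clock: 2.1
position: [0.4346, 0.093, 0.0372]
ee_rot: [0.001, 0.707, 0.707, 0.001]
contact_force: [-0.0, 0.4, -1.8]
width: 0.0435
gripper_force: 28.2
```

```bash
python3 -c "
from h import *
st()"
```

```text
t 2.1 p [0.4346 0.093  0.0372] x [-0.001  1.     0.   ] z [ 0.002  0.    -1.   ] F [-0.   0.4 -1.8] w 0.0435 g 28.2 q [0.05 0.29 2.06 0.   0.79 0.05]
```

servo_tool(series="0 0 -0.015 0 0 0 0.75; 0 0 -0.045 0 0 0 0.75; 0 0 -0.08 0 0 0 0.75; 0 0 -0.1 0 0 0 0.75; 0.01 0.003 -0.11 0 0 0 0.75")

```text
clock: 2.6
position: [0.4378, 0.1027, 0.1488]
ee_rot: [0.001, 0.707, 0.707, 0.001]
contact_force: [-0.2, -0.1, -1.9]
width: 0.0431
gripper_force: 28.3
```

servo_tool(series="0.03 0.007 0 0 0 0 0.75; 0.065 0.015 0 0 0 0 0.75; 0.1 0.023 0 0 0 0 0.75; 0.135 0.031 0 0 0 0 0.75; 0.17 0.039 0 0 0 0 0.75")

```text
clock: 3.1
position: [0.4754, 0.2751, 0.1457]
ee_rot: [-0.0, 0.707, 0.708, -0.0]
contact_force: [1.5, 0.3, -1.1]
width: 0.0435
gripper_force: 28.3
```

servo_tool(series="0.035 0.008 0 0 0 0 0.75; 0.07 0.016 0 0 0 0 0.75; 0.105 0.024 0 0 0 0 0.75; 0.14 0.032 0 0 0 0 0.75; 0.165 0.038 0 0 0 0 0.75")

```text
clock: 3.6
position: [0.5131, 0.4411, 0.1451]
ee_rot: [-0.001, 0.706, 0.708, -0.0]
contact_force: [0.1, -0.9, -1.7]
width: 0.0432
gripper_force: 28.3
```

servo_tool(series="0.01 0 0 0 0 0 0.75; 0.01 0 0 0 0 0 0.75; 0.01 0 0 0 0 0 0.75")

```text
clock: 3.9
position: [0.5128, 0.447, 0.1456]
ee_rot: [0.0, 0.707, 0.708, -0.001]
contact_force: [-0.3, 0.5, -2.2]
width: 0.0431
gripper_force: 28.3
```

```bash
python3 -c "
from h import *
go(.514,.447,.042)
import cv2
a=eyes.get_image('top');b=eyes.get_image('side')
c=np.hstack([cv2.resize(a[170:350,50:250],(400,360)),cv2.resize(b[230:430,220:420],(360,360))])
cv2.imwrite('pics/p1.png',c[:,:,::-1])"
```

```text
t 3.9 p [0.5128 0.447  0.1456] x [-0.001  1.    -0.002] z [-0.002 -0.002 -1.   ] F [-0.3  0.5 -2.2] w 0.0431 g 28.3 q [ 0.62  0.49  1.39 -0.    1.27  0.61]
shift [0.0002 0.0014 0.1036]
```

View pics/p1.png

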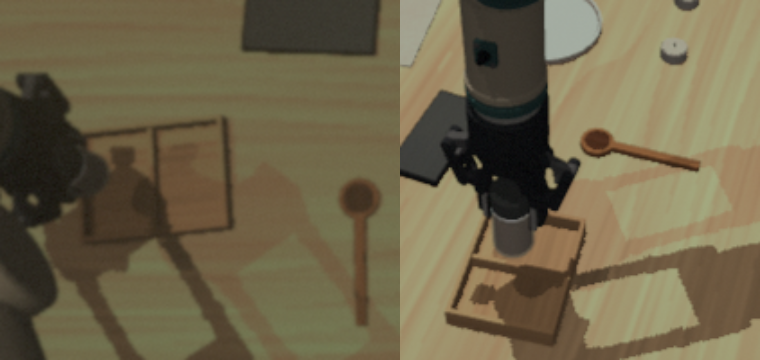

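The jar hangs upright in the gripper above the +y bay; in the composite it is at about (90,172) left and (513,215) right. Next I lower it gently.

servo_tool(series="0 0.001 0.03 0 0 0 0.75; 0 0.001 0.055 0 0 0 0.75; 0 0.001 0.075 0 0 0 0.75; 0 0.001 0.087 0 0 0 0.75; 0 0.001 0.092 0 0 0 0.75")

```text
clock: 4.5
position: [0.5142, 0.4467, 0.0533]
ee_rot: [-0.0, 0.707, 0.707, -0.001]
contact_force: [-0.2, -0.3, -2.1]
width: 0.0438
gripper_force: 28.3
```

servo_tool(series="0 0 0.002 0 0 0 0.75; 0 0 0.004 0 0 0 0.75; 0 0 0.006 0 0 0 0.75; 0 0 0.008 0 0 0 0.75; 0 0 0.008 0 0 0 0.75")

```text
clock: 5.0
position: [0.5147, 0.4481, 0.0465]
ee_rot: [0.0, 0.707, 0.707, 0.0]
contact_force: [-0.1, -0.4, -1.7]
width: 0.0433
gripper_force: 28.3
```

servo_tool(series="0 0 0.001 0 0 0 0.75; 0 0 0.002 0 0 0 0.75; 0 0 0.0025 0 0 0 0.75; 0 0 0.0025 0 0 0 0.75")

```text
clock: 5.4
position: [0.5147, 0.4481, 0.0438]
ee_rot: [-0.0, 0.707, 0.707, -0.0]
contact_force: [0.2, 0.9, -1.4]
width: 0.0433
gripper_force: 28.3
```

servo_tool(series="0 0 0.0005 0 0 0 0.75; 0 0 0.001 0 0 0 0.75; 0 0 0.0015 0 0 0 0.75; 0 0 0.0015 0 0 0 0.75")

```text
clock: 5.8
position: [0.5147, 0.448, 0.0422]
ee_rot: [-0.0, 0.707, 0.707, -0.0]
contact_force: [0.3, -0.1, -1.2]
width: 0.0437
gripper_force: 28.3
```

servo_tool(series="0 0 0.0005 0 0 0 0.75; 0 0 0.001 0 0 0 0.75; 0 0 0.001 0 0 0 0.75")

```text
clock: 6.1
position: [0.5148, 0.4481, 0.0421]
ee_rot: [0.0, 0.707, 0.707, 0.0]
contact_force: [-1.2, -0.6, 4.7]
width: 0.0432
gripper_force: 28.7
```

servo_tool(series="0 0 0.0005 0 0 0 0.75; 0 0 0.0005 0 0 0 0.75")

```text
clock: 6.3
position: [0.5148, 0.4481, 0.0421]
ee_rot: [0.0, 0.707, 0.707, 0.0]
contact_force: [-1.6, -1.6, 6.3]
width: 0.0431
gripper_force: 28.9
```

servo_tool(series="0 0 -0.0005 0 0 0 0.47; 0 0 -0.0005 0 0 0 0.42; 0 0 -0.0005 0 0 0 0.35; 0 0 -0.0005 0 0 0 0.25; 0 0 -0.0005 0 0 0 0.15")

```text
clock: 6.8
position: [0.5147, 0.448, 0.041]
ee_rot: [-0.0, 0.707, 0.707, -0.0]
contact_force: [0.2, 0.2, 0.5]
width: 0.0727
gripper_force: 0.0
```

servo_tool(series="0 0 -0.015 0 0 0 0.1; 0 0 -0.04 0 0 0 0.1; 0 0 -0.08 0 0 0 0.1; 0 0 -0.11 0 0 0 0.1; -0.02 0 -0.12 0 0 0 0.1")

```text
clock: 7.3
position: [0.5167, 0.4308, 0.1665]
ee_rot: [0.0, 0.706, 0.708, 0.005]
contact_force: [0.5, -0.2, 1.0]
width: 0.0766
gripper_force: 0.0
```

servo_tool(series="-0.04 -0.004 0 0 0 0 0.1; -0.085 -0.008 0 0 0 0 0.1; -0.13 -0.013 0 0 0 0 0.1; -0.175 -0.018 0 0 0 0 0.1; -0.22 -0.023 0 0 0 0 0.1")

```text
clock: 7.8
position: [0.4903, 0.205, 0.1609]
ee_rot: [0.0, 0.707, 0.708, -0.001]
contact_force: [0.8, -0.2, 0.5]
width: 0.0773
gripper_force: 0.0
```

servo_tool(series="-0.045 -0.004 0 0 0 0 0.1; -0.09 -0.008 0 0 0 0 0.1; -0.135 -0.013 0 0 0 0 0.1; -0.18 -0.018 0 0 0 0 0.1; -0.225 -0.023 0 0 0 0 0.1")

```text
clock: 8.3
position: [0.4671, -0.0193, 0.161]
ee_rot: [-0.0, 0.707, 0.707, -0.001]
contact_force: [1.2, 0.4, -0.2]
width: 0.0771
gripper_force: 0.0
```

servo_tool(series="-0.045 -0.005 0 0 0 0 0.1; -0.09 -0.01 0 0 0 0 0.1; -0.135 -0.014 0 0 0 0 0.1; -0.175 -0.018 0 0 0 0 0.1; -0.19 -0.021 0 0 0 0 0.1")

```text
clock: 8.8
position: [0.4467, -0.2107, 0.161]
ee_rot: [0.0, 0.708, 0.706, -0.001]
contact_force: [-0.4, 1.1, -0.7]
width: 0.0767
gripper_force: 0.0
```

```bash
python3 -c "
from h import *
go(.4479,-.2072,.036)
import cv2
a=eyes.get_image('top');b=eyes.get_image('side')
c=np.hstack([cv2.resize(a[200:320,60:180],(360,360)),cv2.resize(b[330:430,230:330],(360,360))])
cv2.imwrite('pics/p2.png',cv2.convertScaleAbs(c[:,:,::-1],alpha=1.5))"
```

```text
t 8.8 p [ 0.4467 -0.2107  0.161 ] x [ 0.003  1.    -0.001] z [-0.001 -0.001 -1.   ] F [-0.4  1.1 -0.7] w 0.0767 g 0.0 q [-0.58  0.21  1.79 -0.    1.15 -0.58]
shift [0.0037 0.0013 0.125 ]
```

View pics/p2.png

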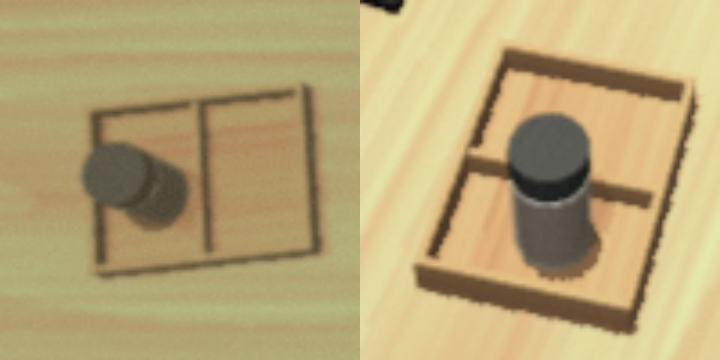

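The jar stands upright in the middle of the +y bay, cap at about (118,175) left and base near (550,250) right. Jar B is next.

servo_tool(series="0 0 0 0 0 0 0.1; 0 0 0.04 0 0 0 0.1; 0 0 0.08 0 0 0 0.1; 0 0 0.115 0 0 0 0.1; 0 0 0.125 0 0 0 0.1")

```text
clock: 9.4
position: [0.4457, -0.2034, 0.0334]
ee_rot: [-0.004, 0.706, 0.708, -0.001]
contact_force: [0.6, 0.4, 0.1]
width: 0.0772
gripper_force: 0.0
```

servo_tool(series="0 0 0 0 0 0 0.2; 0 0 0 0 0 0 0.4; 0 0 0 0 0 0 0.55; 0 0 0 0 0 0 0.65; 0 0 0 0 0 0 0.75")

```text
clock: 9.9
position: [0.4498, -0.2075, 0.0381]
ee_rot: [0.002, 0.707, 0.707, 0.001]
contact_force: [0.5, 2.0, 6.8]
width: 0.0436
gripper_force: 26.0
```

```bash
python3 -c "
from h import *
st()"
```

```text
t 9.9 p [ 0.4498 -0.2075  0.0381] x [-0.001  1.    -0.001] z [ 0.004 -0.001 -1.   ] F [0.5 2.  6.8] w 0.0436 g 26.0 q [-0.57  0.35  1.95  0.    0.84 -0.57]
```

servo_tool(series="0 0 -0.015 0 0 0 0.75; 0 0 -0.045 0 0 0 0.75; 0 0 -0.08 0 0 0 0.75; 0 0 -0.1 0 0 0 0.75; 0.01 0.001 -0.11 0 0 0 0.75")

```text
clock: 10.4
position: [0.4505, -0.1984, 0.1489]
ee_rot: [0.003, 0.707, 0.707, 0.0]
contact_force: [0.5, -0.1, -1.5]
width: 0.0436
gripper_force: 26.1
```

servo_tool(series="0.03 0.004 0 0 0 0 0.75; 0.065 0.008 0 0 0 0 0.75; 0.105 0.013 0 0 0 0 0.75; 0.145 0.018 0 0 0 0 0.75; 0.185 0.023 0 0 0 0 0.75")

```text
clock: 10.9
position: [0.4711, -0.0098, 0.1457]
ee_rot: [-0.001, 0.707, 0.707, -0.0]
contact_force: [2.3, -0.2, -1.4]
width: 0.0435
gripper_force: 26.1
```

servo_tool(series="0.04 0.005 0 0 0 0 0.75; 0.08 0.01 0 0 0 0 0.75; 0.12 0.015 0 0 0 0 0.75; 0.16 0.02 0 0 0 0 0.75; 0.2 0.025 0 0 0 0 0.75")

```text
clock: 11.4
position: [0.4957, 0.19, 0.1457]
ee_rot: [-0.001, 0.707, 0.708, -0.001]
contact_force: [1.2, -0.6, -0.9]
width: 0.0436
gripper_force: 26.1
```

servo_tool(series="0.04 0.005 0 0 0 0 0.75; 0.08 0.01 0 0 0 0 0.75; 0.12 0.015 0 0 0 0 0.75; 0.16 0.02 0 0 0 0 0.75; 0.18 0.0255 0 0 0 0 0.75")

```text
clock: 11.9
position: [0.5208, 0.3717, 0.1453]
ee_rot: [-0.001, 0.706, 0.708, -0.0]
contact_force: [0.1, -0.7, -1.8]
width: 0.0437
gripper_force: 26.1
```

servo_tool(series="0.004 0 0 0 0 0 0.75; 0.004 0 0 0 0 0 0.75; 0.004 0 0 0 0 0 0.75")

```text
clock: 12.2
position: [0.5213, 0.3709, 0.1458]
ee_rot: [-0.0, 0.707, 0.707, -0.001]
contact_force: [0.6, 0.5, -1.0]
width: 0.0435
gripper_force: 26.1
```

```bash
python3 -c "
from h import *
go(.5225,.372,.043)"
```

```text
t 12.2 p [0.5213 0.3709 0.1458] x [-0.001  1.    -0.002] z [-0.002 -0.002 -1.   ] F [ 0.6  0.5 -1. ] w 0.0435 g 26.1 q [ 0.51  0.43  1.49 -0.    1.23  0.51]
shift [0.0013 0.0014 0.1028]
```

servo_tool(series="0.001 0.001 0.03 0 0 0 0.75; 0.001 0.001 0.055 0 0 0 0.75; 0.001 0.001 0.075 0 0 0 0.75; 0.001 0.001 0.09 0 0 0 0.75; 0.001 0.001 0.095 0 0 0 0.75")

```text
clock: 12.7
position: [0.5219, 0.3708, 0.0496]
ee_rot: [-0.0, 0.707, 0.707, -0.002]
contact_force: [0.1, -0.8, -2.1]
width: 0.0437
gripper_force: 26.1
```

servo_tool(series="0 0 0.0015 0 0 0 0.75; 0 0 0.003 0 0 0 0.75; 0 0 0.004 0 0 0 0.75; 0 0 0.005 0 0 0 0.75; 0 0 0.005 0 0 0 0.75")

```text
clock: 13.2
position: [0.5234, 0.3732, 0.0467]
ee_rot: [0.0, 0.707, 0.707, 0.0]
contact_force: [-0.2, -0.2, -1.8]
width: 0.0434
gripper_force: 26.1
```

servo_tool(series="0 0 0.0005 0 0 0 0.75; 0 0 0.001 0 0 0 0.75; 0 0 0.001 0 0 0 0.75; 0 0 0.001 0 0 0 0.75")

```text
clock: 13.6
position: [0.5233, 0.3731, 0.0453]
ee_rot: [-0.0, 0.707, 0.707, 0.0]
contact_force: [0.0, 0.1, -1.5]
width: 0.0433
gripper_force: 26.1
```

servo_tool(series="0 0 0.0005 0 0 0 0.75; 0 0 0.001 0 0 0 0.75; 0 0 0.001 0 0 0 0.75; 0 0 0.001 0 0 0 0.75")

```text
clock: 14.0
position: [0.5233, 0.373, 0.0443]
ee_rot: [-0.0, 0.707, 0.707, -0.0]
contact_force: [-1.1, -0.2, -2.6]
width: 0.0434
gripper_force: 26.1
```

servo_tool(series="0 0 0.0005 0 0 0 0.75; 0 0 0.001 0 0 0 0.75; 0 0 0.001 0 0 0 0.75")

```text
clock: 14.3
position: [0.5233, 0.373, 0.0433]
ee_rot: [-0.0, 0.707, 0.707, 0.0]
contact_force: [0.5, 0.1, -1.2]
width: 0.0435
gripper_force: 26.1
```

servo_tool(series="0 0 0.0005 0 0 0 0.75; 0 0 0.0005 0 0 0 0.75")

```text
clock: 14.5
position: [0.5234, 0.3731, 0.0432]
ee_rot: [0.0, 0.707, 0.707, 0.0]
contact_force: [-0.0, -0.1, 0.8]
width: 0.0437
gripper_force: 26.3
```

servo_tool(series="0 0 0.0005 0 0 0 0.75; 0 0 0.0005 0 0 0 0.75")

```text
clock: 14.7
position: [0.5233, 0.3731, 0.0432]
ee_rot: [0.0, 0.707, 0.707, 0.0]
contact_force: [-1.3, -0.2, 5.4]
width: 0.0435
gripper_force: 26.6
```

servo_tool(series="0 0 -0.0005 0 0 0 0.47; 0 0 -0.0005 0 0 0 0.42; 0 0 -0.0005 0 0 0 0.35; 0 0 -0.0005 0 0 0 0.25; 0 0 -0.0005 0 0 0 0.15")

```text
clock: 15.2
position: [0.5233, 0.373, 0.0426]
ee_rot: [-0.0, 0.707, 0.707, -0.0]
contact_force: [0.6, 0.5, -0.0]
width: 0.0727
gripper_force: 0.0
```

servo_tool(series="0 0 -0.015 0 0 0 0.1; 0 0 -0.04 0 0 0 0.1; 0 0 -0.08 0 0 0 0.1; 0 0 -0.11 0 0 0 0.1; -0.02 -0.003 -0.12 0 0 0 0.1")

```text
clock: 15.7
position: [0.5226, 0.3554, 0.1665]
ee_rot: [0.001, 0.706, 0.708, 0.004]
contact_force: [0.4, -0.3, -0.1]
width: 0.0768
gripper_force: 0.0
```

servo_tool(series="-0.035 -0.007 0 0 0 0 0.2; -0.07 -0.014 0 0 0 0 0.2; -0.105 -0.02 0 0 0 0 0.2; -0.14 -0.027 0 0 0 0 0.2; -0.175 -0.034 0 0 0 0 0.2")

```text
clock: 16.2
position: [0.4845, 0.1754, 0.1616]
ee_rot: [-0.0, 0.707, 0.707, -0.001]
contact_force: [0.4, -0.1, 1.3]
width: 0.0684
gripper_force: 0.0
```

servo_tool(series="-0.04 -0.007 0 0 0 0 0.2; -0.08 -0.014 0.03 0 0 0 0.2; -0.12 -0.022 0.05 0 0 0 0.2; -0.155 -0.03 0.06 0 0 0 0.2; -0.176 -0.0345 0.06 0 0 0 0.2")

```text
clock: 16.7
position: [0.4478, -0.0005, 0.1002]
ee_rot: [-0.002, 0.707, 0.707, -0.002]
contact_force: [0.2, -1.1, 1.1]
width: 0.0685
gripper_force: 0.0
```

servo_tool(series="0 0 0 0 0 0 0.2; 0 0 0 0 0 0 0.2; 0 0 0 0 0 0 0.2")

```text
clock: 17.0
position: [0.4519, 0.0025, 0.1027]
ee_rot: [-0.0, 0.707, 0.708, 0.0]
contact_force: [-0.1, -0.2, -0.1]
width: 0.0684
gripper_force: 0.0
```

```bash
python3 -c "
from h import *
go(.4518,.0023,.004)
import cv2
a=eyes.get_image('top');b=eyes.get_image('side')
c=np.hstack([cv2.resize(a[200:320,60:180],(360,360)),cv2.resize(b[330:430,230:330],(360,360))])
cv2.imwrite('pics/p3.png',cv2.convertScaleAbs(c[:,:,::-1],alpha=1.5))"
```

```text
t 17.0 p [0.4519 0.0025 0.1027] x [-0.001  1.     0.   ] z [-0.  0. -1.] F [-0.1 -0.2 -0.1] w 0.0684 g 0.0 q [-0.15  0.21  1.95  0.    0.98 -0.15]
shift [-0.0002 -0.0001  0.0987]
```

View pics/p3.png

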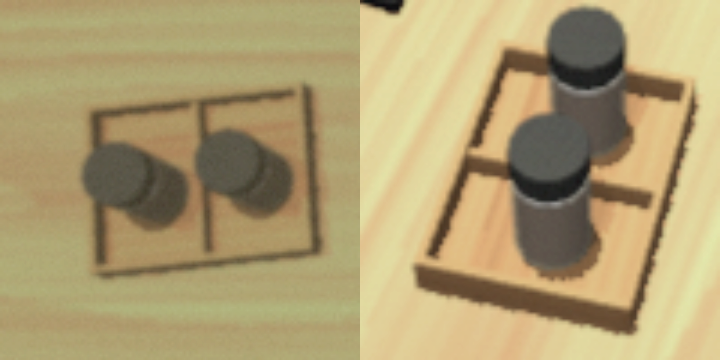

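Both jars stand upright, one in each bay (composite caps at (118,175) and (228,162)). Next is tealight A.

servo_tool(series="0 0 0.03 0 0 0 0.35; 0 0 0.06 0 0 0 0.35; 0 0 0.08 0 0 0 0.35; 0 0 0.09 0 0 0 0.35; 0 0 0.094 0 0 0 0.35", squeeze=20)

```text
clock: 17.6
position: [0.4519, 0.0026, 0.0081]
ee_rot: [-0.001, 0.706, 0.708, -0.0]
contact_force: [0.4, 0.1, 1.5]
width: 0.0556
gripper_force: 0.0
```

servo_tool(series="0 0 0.002 0 0 0 0.35; 0 0 0.004 0 0 0 0.35; 0 0 0.004 0 0 0 0.35")

```text
clock: 17.9
position: [0.4527, 0.002, 0.0053]
ee_rot: [0.001, 0.707, 0.707, 0.0]
contact_force: [0.4, -0.1, 0.4]
width: 0.0553
gripper_force: 0.0
```

servo_tool(series="0 0 0 0 0 0 0.5; 0 0 0 0 0 0 0.6; 0 0 0 0 0 0 0.7; 0 0 0 0 0 0 0.8; 0 0 0 0 0 0 0.8")

```text
clock: 18.4
position: [0.4526, 0.0019, 0.0055]
ee_rot: [0.0, 0.707, 0.707, 0.0]
contact_force: [-0.7, 0.2, 5.9]
width: 0.0371
gripper_force: 19.8
```

```bash
python3 -c "
from h import *
st()"
```

```text
t 18.4 p [0.4526 0.0019 0.0055] x [-0.001  1.    -0.   ] z [ 0.001 -0.    -1.   ] F [-0.7  0.2  5.9] w 0.0371 g 19.8 q [-0.15  0.35  2.08  0.    0.71 -0.15]
```

servo_tool(series="0 0 -0.01 0 0 0 0.8; 0 0 -0.03 0 0 0 0.8; 0.004 0.02 -0.05 0 0 0 0.8; 0.01 0.05 -0.065 0 0 0 0.8; 0.016 0.085 -0.07 0 0 0 0.8")

```text
clock: 18.9
position: [0.5383, 0.0181, 0.0773]
ee_rot: [0.001, 0.707, 0.707, 0.001]
contact_force: [0.6, -0.6, 0.0]
width: 0.0371
gripper_force: 20.2
```

servo_tool(series="0.006 0.035 0 0 0 0 0.8; 0.01 0.07 0 0 0 0 0.8; 0.0115 0.095 0 0 0 0 0.8; 0.0115 0.107 0 0 0 0 0.8; 0.0115 0.107 0 0 0 0 0.8")

```text
clock: 19.4
position: [0.6451, 0.0295, 0.0747]
ee_rot: [0.0, 0.707, 0.707, 0.0]
contact_force: [-0.5, -0.8, -0.9]
width: 0.037
gripper_force: 20.2
```

servo_tool(series="0 0 0.02 0 0 0 0.8; 0 0 0.04 0 0 0 0.8; 0 0 0.052 0 0 0 0.8; 0 0 0.059 0 0 0 0.8; 0 0 0.061 0 0 0 0.8")

```text
clock: 19.9
position: [0.643, 0.0296, 0.0133]
ee_rot: [-0.001, 0.707, 0.707, -0.001]
contact_force: [0.2, -0.2, -0.2]
width: 0.0368
gripper_force: 20.2
```

servo_tool(series="0 0 0.0005 0 0 0 0.8; 0 0 0.001 0 0 0 0.8; 0 0 0.0015 0 0 0 0.8; 0 0 0.002 0 0 0 0.8; 0 0 0.002 0 0 0 0.8")

```text
clock: 20.4
position: [0.6443, 0.0297, 0.012]
ee_rot: [0.0, 0.707, 0.707, 0.0]
contact_force: [-0.3, -0.1, -1.1]
width: 0.037
gripper_force: 20.2
```

```bash
python3 -c "
from h import *
go(.6444,.0294,.0105)"
```

```text
t 20.4 p [0.6443 0.0297 0.012 ] x [-0.001  1.     0.   ] z [ 0.  0. -1.] F [-0.3 -0.1 -1.1] w 0.037 g 20.2 q [-0.06  0.56  1.63  0.    0.95 -0.06]
shift [-0.0003  0.0001  0.0015]
```

servo_tool(series="0 0 0.0005 0 0 0 0.8; 0 0 0.001 0 0 0 0.8; 0 0 0.001 0 0 0 0.8")

```text
clock: 20.7
position: [0.6441, 0.0297, 0.0107]
ee_rot: [-0.0, 0.707, 0.707, -0.0]
contact_force: [-0.1, -0.1, -0.8]
width: 0.0371
gripper_force: 20.2
```

servo_tool(series="0 0 0.0005 0 0 0 0.8; 0 0 0.0005 0 0 0 0.8; 0 0 0.001 0 0 0 0.8; 0 0 0.001 0 0 0 0.8")

```text
clock: 21.1
position: [0.6441, 0.0297, 0.0105]
ee_rot: [0.0, 0.707, 0.707, 0.0]
contact_force: [-1.5, -0.2, 5.0]
width: 0.0367
gripper_force: 20.7
```

servo_tool(series="0 0 -0.0005 0 0 0 0.54; 0 0 -0.0005 0 0 0 0.5; 0 0 -0.0005 0 0 0 0.45; 0 0 -0.0005 0 0 0 0.35; 0 0 -0.0005 0 0 0 0.35")

```text
clock: 21.6
position: [0.6441, 0.0297, 0.0101]
ee_rot: [-0.0, 0.707, 0.707, -0.0]
contact_force: [-0.8, -0.5, -0.7]
width: 0.0554
gripper_force: 0.0
```

servo_tool(series="0 0 -0.015 0 0 0 0.35; 0 0 -0.04 0 0 0 0.35; 0 0 -0.065 0 0 0 0.35; -0.015 -0.018 -0.08 0 0 0 0.35; -0.04 -0.05 -0.08 0 0 0 0.35")

```text
clock: 22.1
position: [0.5978, -0.0102, 0.0929]
ee_rot: [0.003, 0.706, 0.708, 0.003]
contact_force: [0.3, -0.5, -0.2]
width: 0.0554
gripper_force: 0.0
```

servo_tool(series="-0.028 -0.034 0 0 0 0 0.35; -0.056 -0.068 0 0 0 0 0.35; -0.084 -0.102 0 0 0 0 0.35; -0.1 -0.122 0 0 0 0 0.35; -0.1075 -0.1295 0 0 0 0 0.35")

```text
clock: 22.6
position: [0.4625, -0.1189, 0.0903]
ee_rot: [-0.0, 0.707, 0.707, -0.0]
contact_force: [-0.0, 1.1, -0.4]
width: 0.0552
gripper_force: 0.0
```

servo_tool(series="0 0 0 0 0 0 0.35; 0 0 0 0 0 0 0.35; 0 0 0 0 0 0 0.35")

```text
clock: 22.9
position: [0.4662, -0.1176, 0.0904]
ee_rot: [0.0, 0.706, 0.708, 0.0]
contact_force: [0.5, 0.7, -0.5]
width: 0.0556
gripper_force: 0.0
```

```bash
python3 -c "
from h import *
go(.4648,-.1179,.0055)
import cv2
a=eyes.get_image('top');b=eyes.get_image('side')
c=np.hstack([cv2.resize(a[160:310,260:410],(400,400)),cv2.resize(b[200:300,250:400],(400,267))[:, :]*1] if 0 else [cv2.resize(a[160:310,260:410],(400,400)),cv2.resize(b[200:300,250:350],(400,400))])
cv2.imwrite('pics/p4.png',cv2.convertScaleAbs(c[:,:,::-1],alpha=1.3))"
```

```text
t 22.9 p [ 0.4662 -0.1176  0.0904] x [-0.002  1.     0.   ] z [ 0.001  0.    -1.   ] F [ 0.5  0.7 -0.5] w 0.0556 g 0.0 q [-0.39  0.26  1.91  0.    0.96 -0.39]
shift [-0.0003 -0.0015  0.0849]
```

View pics/p4.png

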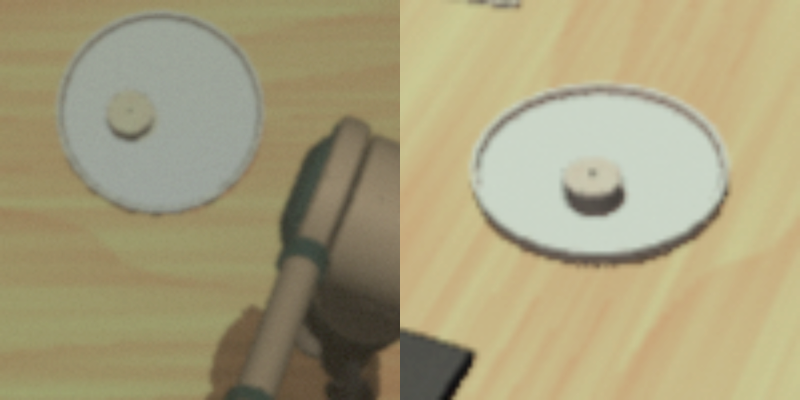

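Tealight A stands flat on the dish floor, at (130,113) in a dish centred on (160,112). Now tealight B.

servo_tool(series="0 -0.001 0.03 0 0 0 0.35; 0 -0.001 0.055 0 0 0 0.35; 0 -0.001 0.072 0 0 0 0.35; 0 -0.001 0.079 0 0 0 0.35; 0 -0.001 0.081 0 0 0 0.35")

```text
clock: 23.5
position: [0.4638, -0.1175, 0.0086]
ee_rot: [-0.001, 0.706, 0.708, -0.0]
contact_force: [-0.2, 0.5, 0.4]
width: 0.0551
gripper_force: 0.0
```

servo_tool(series="0 0 0.002 0 0 0 0.35; 0 0 0.004 0 0 0 0.35; 0 0 0.004 0 0 0 0.35")

```text
clock: 23.8
position: [0.4642, -0.1182, 0.0057]
ee_rot: [0.001, 0.707, 0.707, 0.0]
contact_force: [-0.3, 0.2, 0.4]
width: 0.0549
gripper_force: 0.0
```

servo_tool(series="0 0 0 0 0 0 0.5; 0 0 0 0 0 0 0.6; 0 0 0 0 0 0 0.7; 0 0 0 0 0 0 0.8; 0 0 0 0 0 0 0.8")

```text
clock: 24.3
position: [0.4642, -0.1182, 0.0059]
ee_rot: [0.001, 0.707, 0.707, 0.0]
contact_force: [-0.8, -0.2, 5.7]
width: 0.0368
gripper_force: 19.9
```

```bash
python3 -c "
from h import *
go(.6444,-.0186,.08)"
```

```text
t 24.3 p [ 0.4642 -0.1182  0.0059] x [-0.001  1.    -0.   ] z [ 0.001 -0.    -1.   ] F [-0.8 -0.2  5.7] w 0.0368 g 19.9 q [-0.39  0.38  2.02  0.    0.74 -0.4 ]
shift [ 0.0994  0.1804 -0.0739]
```

servo_tool(series="0 0 -0.01 0 0 0 0.8; 0 0 -0.03 0 0 0 0.8; 0.01 0.018 -0.05 0 0 0 0.8; 0.025 0.045 -0.065 0 0 0 0.8; 0.042 0.076 -0.07 0 0 0 0.8")

```text
clock: 24.8
position: [0.541, -0.0761, 0.0777]
ee_rot: [0.001, 0.707, 0.707, 0.001]
contact_force: [0.1, -0.5, -0.2]
width: 0.037
gripper_force: 20.2
```

servo_tool(series="0.018 0.032 0 0 0 0 0.8; 0.036 0.064 0 0 0 0 0.8; 0.05 0.09 0 0 0 0 0.8; 0.0575 0.104 0 0 0 0 0.8; 0.0575 0.104 0 0 0 0 0.8")

```text
clock: 25.3
position: [0.6456, -0.0173, 0.0754]
ee_rot: [0.001, 0.706, 0.708, 0.001]
contact_force: [-1.3, -1.0, -1.5]
width: 0.0367
gripper_force: 20.2
```

servo_tool(series="0 0 0.02 0 0 0 0.8; 0 0 0.04 0 0 0 0.8; 0 0 0.052 0 0 0 0.8; 0 0 0.059 0 0 0 0.8; 0 0 0.061 0 0 0 0.8")

```text
clock: 25.8
position: [0.6429, -0.0186, 0.0138]
ee_rot: [-0.001, 0.707, 0.707, -0.0]
contact_force: [-0.2, 0.5, -0.8]
width: 0.0371
gripper_force: 20.2
```

servo_tool(series="0 0 0.0005 0 0 0 0.8; 0 0 0.001 0 0 0 0.8; 0 0 0.0015 0 0 0 0.8; 0 0 0.002 0 0 0 0.8; 0 0 0.0025 0 0 0 0.8")

```text
clock: 26.3
position: [0.6439, -0.0183, 0.0121]
ee_rot: [0.0, 0.707, 0.707, 0.0]
contact_force: [0.6, -0.3, -0.6]
width: 0.0374
gripper_force: 20.2
```

```bash
python3 -c "
from h import *
go(.6444,-.0186,.011)"
```

```text
t 26.3 p [ 0.6439 -0.0183  0.0121] x [-0.001  1.    -0.   ] z [ 0.001 -0.    -1.   ] F [ 0.6 -0.3 -0.6] w 0.0374 g 20.2 q [-0.14  0.56  1.64  0.    0.95 -0.14]
shift [-0.0003  0.0005  0.0011]
```

servo_tool(series="0 0 0.0005 0 0 0 0.8; 0 0 0.001 0 0 0 0.8; 0 0 0.001 0 0 0 0.8")

```text
clock: 26.6
position: [0.6437, -0.0183, 0.011]
ee_rot: [0.0, 0.707, 0.707, 0.0]
contact_force: [0.3, 0.7, 1.9]
width: 0.0368
gripper_force: 20.4
```

servo_tool(series="0 0 0.0005 0 0 0 0.8; 0 0 0.0005 0 0 0 0.8; 0 0 0.0005 0 0 0 0.8")

```text
clock: 26.9
position: [0.6437, -0.0183, 0.0109]
ee_rot: [0.0, 0.707, 0.707, 0.0]
contact_force: [-1.2, 0.4, 6.1]
width: 0.0367
gripper_force: 20.7
```

servo_tool(series="0 0 -0.0005 0 0 0 0.54; 0 0 -0.0005 0 0 0 0.5; 0 0 -0.0005 0 0 0 0.45; 0 0 -0.0005 0 0 0 0.35; 0 0 -0.0005 0 0 0 0.35")

```text
clock: 27.4
position: [0.6436, -0.0183, 0.0106]
ee_rot: [-0.0, 0.707, 0.707, -0.0]
contact_force: [1.0, 0.7, -0.6]
width: 0.0554
gripper_force: 0.0
```

servo_tool(series="0 0 -0.015 0 0 0 0.35; 0 0 -0.04 0 0 0 0.35; 0 0 -0.065 0 0 0 0.35; 0 0 -0.085 0 0 0 0.5; 0 0 -0.09 0 0 0 0.5")

```text
clock: 27.9
position: [0.6453, -0.0186, 0.1034]
ee_rot: [0.002, 0.707, 0.707, 0.002]
contact_force: [-0.1, 0.3, -1.0]
width: 0.0426
gripper_force: 0.0
```

servo_tool(series="0.022 -0.02 0 0 0 -8.5 0.65; 0.044 -0.04 0 0 0 -17 0.65; 0.066 -0.06 0 0 0 -25.5 0.65; 0.088 -0.08 0 0 0 -34 0.65; 0.11 -0.1 0 0 0 -42.5 0.65")

```text
clock: 28.4
position: [0.5421, 0.0923, 0.0998]
ee_rot: [-0.001, 0.4, 0.917, -0.0]
contact_force: [-0.4, 0.8, 0.1]
width: 0.0298
gripper_force: 0.0
```

servo_tool(series="0.03 0.0005 0 0 0 -8.5 0.65; 0.06 0.001 0 0 0 -17 0.65; 0.09 0.0015 0 0 0 -25.5 0.65; 0.12 0.002 0 0 0 -34 0.65; 0.138 0.0025 0 0 0 -42.5 0.65")

```text
clock: 28.9
position: [0.4496, 0.1959, 0.0999]
ee_rot: [-0.001, 0.04, 0.999, -0.0]
contact_force: [-0.2, -0.3, 0.3]
width: 0.0297
gripper_force: 0.0
```

servo_tool(series="0 0 0 0 0 -7.5 0.65; 0 0 0 0 0 -7.5 0.65; 0 0 0 0 0 -7.5 0.65; 0 0 0 0 0 -7.5 0.65")

```text
clock: 29.3
position: [0.4523, 0.1946, 0.1005]
ee_rot: [-0.0, -0.021, 1.0, -0.0]
contact_force: [0.8, 0.1, 0.0]
width: 0.0296
gripper_force: 0.0
```

```bash
python3 -c "
from h import *
s,M=st(); print(np.degrees(np.arctan2(M[1,0],M[0,0])))
go(.452,.1953,.003)
import cv2
a=eyes.get_image('top');b=eyes.get_image('side')
c=np.hstack([cv2.resize(a[160:310,210:360],(400,400)),cv2.resize(b[200:350,250:400],(400,400))])
cv2.imwrite('pics/p5.png',cv2.convertScaleAbs(c[:,:,::-1],alpha=1.3))"
```

```text
t 29.3 p [0.4523 0.1946 0.1005] x [-0.999 -0.042  0.   ] z [-0. -0. -1.] F [0.8 0.1 0. ] w 0.0296 g 0.0 q [ 0.26  0.27  1.88 -0.    1.   -1.35]
-177.58217751332427
t 29.3 p [0.4523 0.1946 0.1005] x [-0.999 -0.042  0.   ] z [-0. -0. -1.] F [0.8 0.1 0. ] w 0.0296 g 0.0 q [ 0.26  0.27  1.88 -0.    1.   -1.35]
shift [0.0002 0.0007 0.0975]
```

View pics/p5.png

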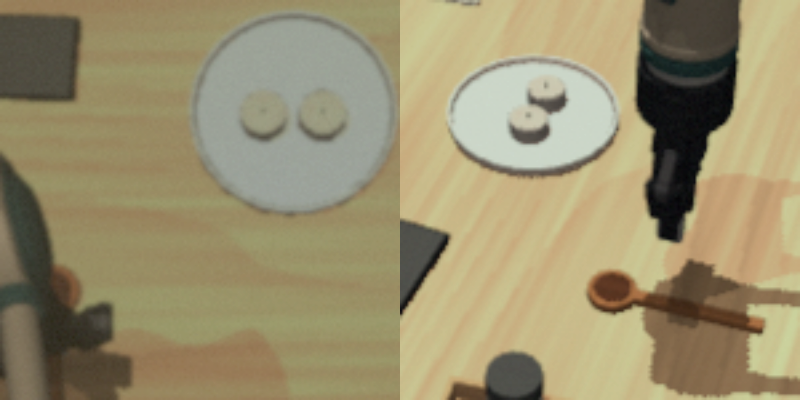

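Both tealights stand side by side on the dish floor, at (263,113) and (323,113). The gripper is over the spoon's handle, so I descend and grip it.

servo_tool(series="0 0.0005 0.03 0 0 0 0.65; 0 0.0005 0.06 0 0 0 0.65; 0 0.0005 0.08 0 0 0 0.65; 0 0.0005 0.09 0 0 0 0.65; 0 0.0005 0.093 0 0 0 0.65", squeeze=30)

```text
clock: 29.9
position: [0.4517, 0.1951, 0.0069]
ee_rot: [-0.001, -0.022, 1.0, -0.0]
contact_force: [0.1, 0.4, -0.6]
width: 0.03
gripper_force: 0.0
```

servo_tool(series="0 0 0.002 0 0 0 0.65; 0 0 0.004 0 0 0 0.65; 0 0 0.005 0 0 0 0.65; 0 0 0.005 0 0 0 0.65")

```text
clock: 30.3
position: [0.4524, 0.1955, 0.0033]
ee_rot: [0.001, -0.022, 1.0, 0.0]
contact_force: [-0.5, -0.5, 0.1]
width: 0.0301
gripper_force: 0.0
```

servo_tool(series="0 0 0 0 0 0 0.75; 0 0 0 0 0 0 0.85; 0 0 0 0 0 0 0.95; 0 0 0 0 0 0 1; 0 0 0 0 0 0 1")

```text
clock: 30.8
position: [0.4523, 0.1956, 0.0032]
ee_rot: [0.0, -0.022, 1.0, 0.0]
contact_force: [-0.4, 0.5, 6.4]
width: 0.011
gripper_force: 30.9
```

```bash
python3 -c "
from h import *
st()"
```

```text
t 30.8 p [0.4523 0.1956 0.0032] x [-0.999 -0.045 -0.001] z [ 0.001  0.    -1.   ] F [-0.4  0.5  6.4] w 0.011 g 30.9 q [ 0.27  0.4   1.99  0.    0.75 -1.35]
```

servo_tool(series="0 0 -0.01 0 0 0 1; 0 0 -0.03 0 0 0 1; 0 0 -0.06 0 0 0 1; 0 0 -0.09 0 0 0 1; 0 0 -0.1 0 0 0 1")

```text
clock: 31.3
position: [0.4538, 0.1959, 0.1058]
ee_rot: [0.003, -0.022, 1.0, 0.001]
contact_force: [0.4, 0.5, 0.5]
width: 0.0109
gripper_force: 30.3
```

servo_tool(series="0 -0.02 0 0 0 3 1; 0.001 -0.06 0 0 0 11 1; 0.002 -0.105 0 0 0 19.5 1; 0.003 -0.15 0 0 0 28 1; 0.004 -0.2 0 0 0 36 1")

```text
clock: 31.8
position: [0.4562, -0.0057, 0.1023]
ee_rot: [-0.0, 0.29, 0.957, 0.0]
contact_force: [1.3, -0.1, 0.0]
width: 0.011
gripper_force: 30.3
```

```bash
cat >> h.py <<'E'
def plan(p,yaw):
    s,M=st(); d=M.T@(np.array(p)-s['position']); y=np.degrees(np.arctan2(M[1,0],M[0,0]))%360
    print('shift',d.round(4),'yaw',round(y,2),'az',round(y-yaw,2))
E
python3 -c "
from h import *
plan((.477,-.431,.1),93)"
```

```text
t 31.8 p [ 0.4562 -0.0057  0.1023] x [-0.832  0.555  0.001] z [-0.001  0.    -1.   ] F [ 1.3 -0.1  0. ] w 0.011 g 30.3 q [-0.17  0.22  1.95  0.    0.98 -1.15]
shift [-0.2533 -0.3422  0.0021] yaw 146.29 az 53.29
```

servo_tool(series="-0.025 -0.034 0 0 0 8 1; -0.05 -0.068 0 0 0 16 1; -0.075 -0.102 0 0 0 24 1; -0.1 -0.136 0 0 0 32 1; -0.127 -0.17 0 0 0 40 1")

```text
clock: 32.3
position: [0.4683, -0.2177, 0.1021]
ee_rot: [-0.001, 0.6, 0.8, 0.0]
contact_force: [-0.1, 0.6, 0.0]
width: 0.0111
gripper_force: 30.3
```

```bash
python3 -c "
from h import *
plan((.477,-.431,.1),93)"
```

```text
t 32.3 p [ 0.4683 -0.2177  0.1021] x [-0.279  0.96   0.001] z [-0.001  0.001 -1.   ] F [-0.1  0.6  0. ] w 0.0111 g 30.3 q [-0.57  0.3   1.82  0.    1.02 -0.85]
shift [-0.2072 -0.0511  0.0019] yaw 106.2 az 13.2
```

servo_tool(series="-0.045 -0.011 0 0 0 3 1; -0.09 -0.022 0 0 0 6 1; -0.135 -0.033 0 0 0 9 1; -0.175 -0.043 0 0 0 12 1; -0.207 -0.051 0 0 0 13.2 1")

```text
clock: 32.8
position: [0.4787, -0.4318, 0.1017]
ee_rot: [-0.0, 0.687, 0.727, -0.0]
contact_force: [0.9, 0.5, -0.1]
width: 0.0111
gripper_force: 30.3
```

servo_tool(series="0 0 0 0 0 0 1; 0 0 0 0 0 0 1; 0 0 0 0 0 0 1")

```text
clock: 33.1
position: [0.4788, -0.4277, 0.102]
ee_rot: [-0.001, 0.686, 0.728, 0.0]
contact_force: [-0.6, 0.5, -0.6]
width: 0.0108
gripper_force: 30.3
```

```bash
python3 -c "
from h import *
plan((.477,-.431,.0085),93)
import cv2
a=eyes.get_image('top');b=eyes.get_image('side')
c=np.hstack([cv2.resize(a[210:350,440:620],(515,400)),cv2.resize(b[120:220,350:420],(280,400))])
cv2.imwrite('pics/p6.png',cv2.convertScaleAbs(c[:,:,::-1],alpha=1.3))"
```

```text
t 33.1 p [ 0.4788 -0.4277  0.102 ] x [-0.059  0.998  0.002] z [-0.001  0.002 -1.   ] F [-0.6  0.5 -0.6] w 0.0108 g 30.3 q [-0.84  0.47  1.54  0.    1.14 -0.9 ]
shift [-0.0034 -0.0019  0.0935] yaw 93.39 az 0.39
```

View pics/p6.png

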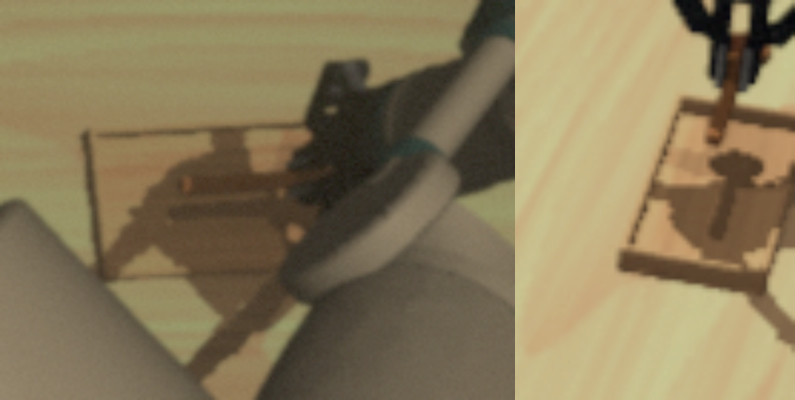

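The spoon hangs over the utensil tray and parallel to it (handle end at about (183,185) in the crop), well inside the walls. Next I lower it.

servo_tool(series="-0.003 -0.002 0.03 0 0 0 1; -0.003 -0.002 0.055 0 0 0 1; -0.003 -0.002 0.075 0 0 0 1; -0.003 -0.002 0.085 0 0 0 1; -0.003 -0.002 0.089 0 0 0 1")

```text
clock: 33.7
position: [0.4773, -0.4312, 0.013]
ee_rot: [-0.001, 0.686, 0.728, 0.0]
contact_force: [0.5, 0.1, -0.1]
width: 0.0107
gripper_force: 30.3
```

servo_tool(series="0 0 0.001 0 0 0 1; 0 0 0.002 0 0 0 1; 0 0 0.0025 0 0 0 1; 0 0 0.003 0 0 0 1; 0 0 0.003 0 0 0 1")

```text
clock: 34.2
position: [0.4777, -0.4327, 0.0112]
ee_rot: [0.0, 0.686, 0.727, 0.0]
contact_force: [-0.7, -0.4, -0.0]
width: 0.011
gripper_force: 30.3
```

servo_tool(series="0 0 0.0005 0 0 0 1; 0 0 0.0005 0 0 0 1; 0 0 0.001 0 0 0 1; 0 0 0.001 0 0 0 1")

```text
clock: 34.6
position: [0.4775, -0.4324, 0.0097]
ee_rot: [-0.0, 0.686, 0.727, 0.0]
contact_force: [0.2, 0.6, -0.6]
width: 0.0109
gripper_force: 30.3
```

servo_tool(series="0 0 0.0005 0 0 0 1; 0 0 0.001 0 0 0 1; 0 0 0.001 0 0 0 1; 0 0 0.001 0 0 0 1")

```text
clock: 35.0
position: [0.4775, -0.4324, 0.0087]
ee_rot: [-0.0, 0.686, 0.728, 0.0]
contact_force: [-0.7, -0.0, 0.0]
width: 0.0111
gripper_force: 30.3
```

servo_tool(series="0 0 0.0005 0 0 0 1; 0 0 0.001 0 0 0 1; 0 0 0.001 0 0 0 1")

```text
clock: 35.3
position: [0.4776, -0.4326, 0.0082]
ee_rot: [0.0, 0.686, 0.728, 0.0]
contact_force: [-0.2, 1.6, 4.4]
width: 0.0107
gripper_force: 30.7
```

Contact with the tray floor. I open slightly, rise and swing clear.

servo_tool(series="0 0 0 0 0 0 0.85; 0 0 0 0 0 0 0.8; 0 0 0 0 0 0 0.7; 0 0 0 0 0 0 0.65; 0 0 0 0 0 0 0.65")

```text
clock: 35.8
position: [0.4775, -0.4324, 0.0076]
ee_rot: [-0.0, 0.686, 0.728, 0.0]
contact_force: [0.2, -0.3, -0.3]
width: 0.0298
gripper_force: 0.0
```

servo_tool(series="0 0 -0.01 0 0 0 0.65; 0 0 -0.035 0 0 0 0.65; 0 0 -0.07 0 0 0 0.65; 0 0 -0.11 0 0 0 0.65; 0 0 -0.15 0 0 0 0.65")

```text
clock: 36.3
position: [0.4774, -0.4323, 0.1598]
ee_rot: [0.0, 0.686, 0.728, 0.0]
contact_force: [1.0, -0.4, -0.1]
width: 0.03
gripper_force: 0.0
```

servo_tool(series="0.03 -0.03 0 0 0 0 0.65; 0.07 -0.06 0 0 0 0 0.65; 0.11 -0.09 0 0 0 0 0.65; 0.15 -0.12 0 0 0 0 0.65; 0.19 -0.14 0 0 0 0 0.65")

```text
clock: 36.8
position: [0.3246, -0.2492, 0.1582]
ee_rot: [-0.0, 0.686, 0.727, -0.0]
contact_force: [0.1, 0.6, 0.0]
width: 0.0297
gripper_force: 0.0
```

servo_tool(series="0.03 -0.01 0 0 0 0 0.65; 0.05 -0.01 0 0 0 0 0.65; 0.05 -0.01 0 0 0 0 0.65; 0.05 -0.01 0 0 0 0 0.65")

```text
clock: 37.2
position: [0.3143, -0.2023, 0.1587]
ee_rot: [0.001, 0.686, 0.728, -0.0]
contact_force: [1.0, -0.7, 0.0]
width: 0.0301
gripper_force: 0.0
```

```bash
python3 -c "
from h import *
st()
import cv2
for n in('top','side'): cv2.imwrite('pics/f_%s.png'%n,cv2.convertScaleAbs(eyes.get_image(n)[:,:,::-1],alpha=1.3))"
```

```text
t 37.2 p [ 0.3143 -0.2023  0.1587] x [-0.06   0.998 -0.002] z [ 0.002 -0.002 -1.   ] F [ 1.  -0.7  0. ] w 0.0301 g 0.0 q [-0.76  0.03  2.01 -0.    1.1  -0.82]
```

View pics/f_top.png

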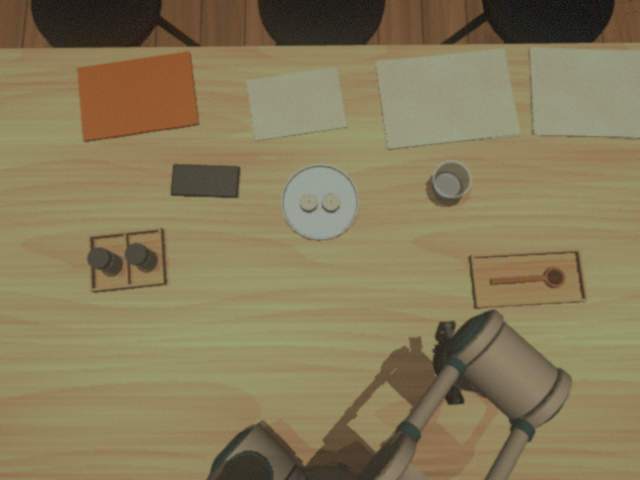

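View pics/f_side.png

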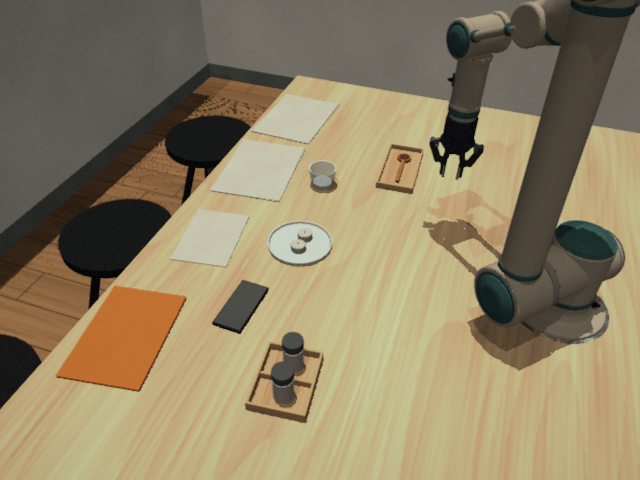

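Both views show the jars upright in their bays (about (100,260) and (141,257) from the top) and the tealights on the dish floor at (309,203) and (331,202). The spoon lies flat in the long tray from (492,282) to (565,277). The phone and candle holder look unmoved, and the arm is clear of everything.

```bash
python3 -c "
from rig import manip
print(manip.sign_off())"
```

```text
the job is handed in; nothing more can be done
None
```

I handed the job in at about 37 s: both jars are upright in their bays, the tealights are side by side on the dish floor, the spoon lies flat lengthwise in the long tray, and the phone and candle holder were left alone.

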